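# Lock the bayonet cap on the tape hub

## Robot

A 6-joint arm with a two-finger parallel gripper is mounted at the origin on the work surface; the furniture and walls round the work are solid. World frame = base frame: x ahead of the robot, y to its left, z up, the work surface at z = 0. Lengths are in m, angles in rad, forces in N, time in s.
With the tool pointing down it reaches from about 0.3 to 0.875 m from the base axis. Payload 6.4 kg.
Tool frame: the origin (TCP) lies at the very end of the fingers, on their centre line; the grasp point (between the pads) lies 19 mm behind it; z points along the fingers, y is the line along which they close (so a half turn about z gives the same grasp; the last joint's range is limited). The gripper opens to 85 mm and grips with 20 to 120 N. Pads are 22 mm wide; open, the fingers measure 114 mm over their backs; the gripper's body (76 mm by 85 mm) begins 54 mm behind the grasp point. The pads swing forward as they close: fully open they stand 13 mm farther back than shut.
Start: joints at [-1.512, 0.181, 1.607, -0, 1.354, -0.206], TCP at [0.151, -0.555, 0.231] pointing down, gripper open.
Joint ranges: [-2.99, 2.99], [-0.89, 2.07], [0.3, 2.58], [-1.14, 4.28], [0, 2.63], [-3.12, 3.12]. Speed limits (rad/s): [2.57, 2.57, 3.01, 3.14, 3.14, 3.14].

## Interface

Orientations are given as a unit quaternion [w, x, y, z].
In Python, from bench import telemetry, camera, ctrl, spotter gives the robot as it stands.
- The arm moves only by the tool send_rows, never from a script. Its argument "series" is a list of rows, each a list of 3 entries, a list of its own where there are three numbers: the turn, a rotation vector about the world's x, y, z in degrees, then the shift along the world's x, y, z in mm, then the closure, from -1 (fully open) to 1 (shut), so that 0 is half open. In form: [[[rx, ry, rz], [dx, dy, dz], gripper], ...]. A call has 1 to 10 rows; each row is the pose to reach, as a shift and turn from the pose commanded when the call began; what a row does not reach only later rows make up. A row lasts 1/8 s, in which the tool goes at most 62.5 mm and 10.7 degrees, less where a joint would pass 70% of its speed; a pose out of reach is approached as far as the arm can. A call with a gripper value outside its range is refused whole. The fingers move at their own pace and stop on an object; the grip force is fixed at half the most. Time passes only in rows, so rows that repeat a pose let the fingers close. It gives the time, the measured TCP pose, the force, the opening and the grip force at its end, in the units of the state.
- telemetry.get_obs(): the state, without advancing time (a new reading comes with each control period).
- camera(name): name is "side" or "top"; returns a dict with "pixels" (420x560x3 uint8, red, green, blue), "camera_matrix" (3x3 intrinsics, pixels), "dist_coeffs" ([k1, k2, p1, p2, k3] as OpenCV has them; the pictures are not rectified), "xyz" and "orientation" of the camera in the world. Camera axes: x right, y up, looking along -z (the intrinsics and any distortion apply to the point x, -y, -z); pixel columns grow to the right and rows downward; lengths in m; the calibration is good to about 2 mm. A picture is of the moment at which its call begins. There is no depth.
- ctrl.hand_in(): hands the job in; it is judged then, once.
Trained networks look in the newest picture that a camera, given by its name, has taken for a name from the list of things; names that differ only in an ending like _2 or _b are one class to them, and where a whole thing is asked for, a point or a joint stands for the part that bears it (a point fixed in the world has none). Each returns a list of dicts, best first, with "conf" (0 to 1); they miss things now and then, are a little off and sometimes report something else, mostly with a low value. They report only what shows in the picture. A call takes as long as a camera call. They do not tell look-alikes from the thing itself.
- spotter.boxes_of(thing, camera): "xyz" ([x, y, z] in m, in world coordinates, good to about 4 mm: the middle of the surface that is visible of it).
- spotter.landmark_of(thing, camera): "xyz" ([x, y, z] in m, in world coordinates, good to about 4 mm: a listed point, or the origin of a listed thing).
The state is a dict: "time_s": time; "q": joint angles; "dq": joint speeds; "joint_efforts": joint torques, N m; "eef_pos": TCP position; "eef_rot": TCP orientation; "wrist_force": force on the tool from outside, world axes, zero at the start; "torque": the same for the moment, N m; "opening": opening from 0.0 (shut) to 1.0 (fully open); "grasp_force": force on a finger pad.
Only numpy, scipy, OpenCV 4.12 (cv2) and the standard library are available. Lean on these libraries where they do the work, as an engineer would, in place of code of your own. Each camera call takes 0.05 s, during which the arm holds its last target. There are 200 camera calls.

## Task

Close the tape hub with its orange bayonet cap so that the roll stays on: set the cap's lugs into the hub's slots (at the green dots), push it in against the spring, turn it a quarter turn clockwise and let the spring lift it into its lock, with the grip bar in line with the white bars, then let go. Do not force it: the cap and hub must never bear on one another with more than 30 N, pushing, twisting or pulling, and leave the other things on the table where they are.

Things in the scene. Friction and masses are not known exactly. Their poses are not given: they have to be found in the camera images.
- hub: Bayonet hub for a tape roll, fixed to the table: dark round foot 128 mm wide, 8 mm thick, with an upright aluminium sleeve of 66 mm diameter. Origin at the centre of the foot's underside, z up. The sleeve's rim stands 54 to 82 mm above the origin: its height is set anew each time, keeps still during the work and is NOT measured. The cap locks in it with its x axis along the hub's x.
- hub_rim_low (a point): Point on the hub's axis, 54 mm above the foot's underside: the rim at its lowest setting. Below the rim is a lip 14 mm thick with a 40 mm round bore and two diametral slots for the lugs, 13 mm wide, reaching 28 mm from the axis (2 mm play all round, about 5 degrees each way).
- hub_slot (a point): Green dot on the foot (another lies across the hub), 54.5 mm from the axis, 80 degrees counter-clockwise from above of the hub's x axis: it shows the direction of the lug slots. From there the pressed cap turns only clockwise, 80 degrees, to an end stop.
- hub_spring (a point): Point on the axis, 40 mm above the foot's underside: top of the black sprung plate at the lowest setting. The plate is always level with the lip's underside, 14 mm below the rim. It gives from 4 N, 1.4 N per mm, hard stop 7.5 mm down (14.5 N). The 5 mm lugs pass under the lip when the plate is pushed 5 mm or more (11 N).
- hub_lock (a point): White bar on the foot (another lies across the hub), 54.5 mm out on the hub's x axis: direction of the cap's lugs and grip bar when locked. There the lip's underside has 3 mm deep notches, 13 mm wide; as the push is eased the spring lifts the lugs into them and the plate stays pressed 2 mm, so the lip holds the locked cap down with some 6 N: let go rather than pull.
- cap: Loose orange bayonet cap, about 0.12 kg, upright on its stem. Origin at the centre of the stem's underside, z up. Stem 36 mm diameter, 3 mm chamfer at the foot; two diametral steel lugs along the cap's x axis at the very bottom (52 mm over both, 9 mm wide, z 0 to 5 mm). Orange disc 92 mm wide at z 28 to 32 mm, white ticks on it along x. A half turn about z makes no difference.
- cap_grip (a point): Middle of the cap's orange grip bar, 49 mm above the cap's origin. The bar runs along the cap's x: 60 mm long, 14 mm thick (y), z 32 to 66 mm; grasp it from above across its thickness.
- tape_roll: Roll of tan tape, 92 mm across, 24 mm high, snug and fixed on the hub's foot round the sleeve (top 33 mm above the table). Origin at the centre of its underside.
- screwdriver: Bystander: screwdriver with orange handle, 178 mm long. Origin under its middle.
- stapler: Bystander: red and black stapler, 139 x 34 x 52 mm. Origin at the centre of its underside.
- label_roll: Bystander: roll of white labels, 68 mm across, 39 mm high. Origin at the centre of its underside.
- tally_counter: Bystander: white tally counter, 69 x 48 x 20 mm. Origin at the centre of its underside.
- spare_tape: Bystander, does not move: another roll of tan tape lying flat on the table, 90 mm across, 25 mm high. Origin at the centre of its underside.
Things that resemble listed ones, but are neither listed nor needed, are in the scene too. Of the things that look like the cap, take the one that is farthest to the robot's left at the start. There is more than one size of the hub; the one meant has the size given above.

How it is judged:
By the outcome, as a careful person would: the job done as asked, in the order asked, and still so for the second after the job is handed in, with the robot touching nothing.
It also fails if it takes over 53 s, if anything falls off the work surface, if the arm or the gripper's body presses on something with over 40 N, if the wrist force passes 120 N, or if a joint passes its speed limit or range.

## Working session

There is one attempt and no reset: what is moved stays moved. The work goes in short steps, Python scripts to look and compute and a tool call to move; the robot and the scene stay as the last step left them, time stands still between calls to the robot, and variables do not carry over. Pictures are saved under pics/ and viewed, at most 10 in all, crops included, and the job is handed in when it is done.

Besides the shell and the picture viewer there is one more tool, called after "Emit:" as name(argument=value, ...), one argument or row to a line, values as JSON. send_rows: Moves the arm, as the interface text tells. Its arguments: {"type":"object","properties":{"series":{"type":"array","items":{"type":"array"}}},"required":["series"]}

```bash
mkdir -p pics; cat > h.py <<'E'
import numpy as np, cv2
from scipy.spatial.transform import Rotation as R
from bench import telemetry, camera, ctrl, spotter
def snap(name,fn):
    c=camera(name); cv2.imwrite('pics/'+fn,c['pixels'][:,:,::-1]); return c
def cam(c):
    q=np.array(c['orientation'],float)
    M=R.from_quat(q[[1,2,3,0]]).as_matrix() if q.size==4 else q.reshape(3,3)
    return M@np.diag([1,-1,-1.]),np.array(c['xyz'],float)
def px2w(c,uv,z):
    M,o=cam(c); p=cv2.undistortPoints(np.array(uv,float).reshape(-1,1,2),np.array(c['camera_matrix']),np.array(c['dist_coeffs'])).reshape(-1,2)
    d=np.c_[p,np.ones(len(p))]@M.T
    return o+d*((z-o[2])/d[:,2:])
def w2px(c,P):
    M,o=cam(c); X=(np.atleast_2d(P)-o)@M
    return cv2.projectPoints(X,np.zeros(3),np.zeros(3),np.array(c['camera_matrix']),np.array(c['dist_coeffs']))[0].reshape(-1,2)
E
python3 - <<'E'
from h import *
np.set_printoptions(precision=4,suppress=True)
for n in('side','top'):
    c=snap(n,n+'0.png'); print(n,c['xyz'],c['orientation'])
    for t in('cap','cap_grip','hub','hub_slot','hub_lock','hub_rim_low','hub_spring','tape_roll'):
        print(t,[(np.round(d['xyz'],3).tolist(),round(d['conf'],2)) for d in spotter.landmark_of(t,n)])
s=telemetry.get_obs();print(s['eef_pos'],s['eef_rot'],s['opening'],s['wrist_force'])
E
```

```text
side [0.0649 0.9191 0.5421] [-0.1582 -0.0865  0.5213  0.8341]
cap [([0.51, -0.121, 0.002], 0.79), ([0.176, -0.298, 0.0], 0.66)]
cap_grip [([0.513, -0.121, 0.049], 0.71), ([0.176, -0.301, 0.05], 0.62)]
hub [([0.341, -0.088, -0.001], 0.78), ([0.491, 0.059, -0.0], 0.73), ([0.515, -0.119, 0.053], 0.18)]
hub_slot [([0.496, 0.118, 0.01], 0.97), ([0.334, -0.016, 0.008], 0.58), ([0.326, 0.226, 0.003], 0.16)]
hub_lock [([0.545, 0.072, 0.006], 0.97), ([0.408, -0.076, 0.013], 0.82), ([0.329, -0.248, -0.0], 0.39)]
hub_rim_low [([0.493, 0.064, 0.056], 0.7), ([0.335, -0.094, 0.069], 0.61)]
hub_spring [([0.339, -0.093, 0.055], 0.81), ([0.491, 0.062, 0.042], 0.64)]
tape_roll [([0.489, 0.065, 0.006], 0.62)]
top [0.3162 0.013  1.2313] [-0.7048 -0.0195  0.0223  0.7088]
cap [([0.512, -0.118, -0.003], 0.87), ([0.494, 0.113, 0.004], 0.17)]
cap_grip [([0.517, -0.119, 0.05], 0.75), ([0.174, -0.299, 0.053], 0.39), ([0.434, 0.344, 0.001], 0.24)]
hub [([0.338, -0.094, -0.002], 0.96), ([0.493, 0.067, -0.0], 0.9)]
hub_slot [([0.332, -0.02, 0.012], 0.81), ([0.495, 0.119, 0.005], 0.72)]
hub_lock [([0.545, 0.073, 0.007], 0.96)]
hub_rim_low [([0.488, 0.064, 0.053], 0.8), ([0.341, -0.094, 0.069], 0.58), ([0.547, 0.074, 0.005], 0.44)]
hub_spring [([0.335, -0.091, 0.051], 0.93), ([0.49, 0.062, 0.037], 0.82)]
tape_roll []
[ 0.1505 -0.555   0.2313] [ 0.      0.9912  0.132  -0.    ] 1.0034762523098766 [0.5308 0.2219 0.0857]
```

View pics/top0.png

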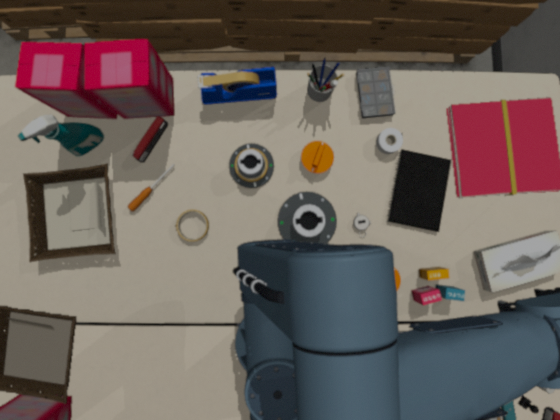

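View pics/side0.png

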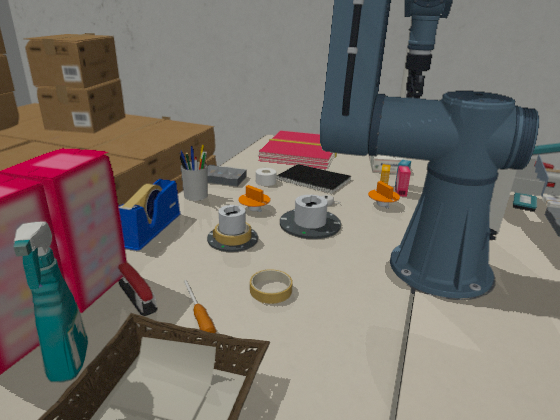

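The top view shows the right hub (with the tape) at about (251,165) and the cap at about (317,157). A second cap sits under the arm near (395,280), farther right, and the bigger hub without tape is at (307,218). The side view agrees, with the hub at (232,225) and the cap at (254,198). Next I refine these with crops.

```bash
python3 - <<'E'
from h import *
t=cv2.imread('pics/top0.png');s=cv2.imread('pics/side0.png')
f=lambda im,u,v,w,h:cv2.resize(im[v-h//2:v+h//2,u-w//2:u+w//2],(400,300),interpolation=cv2.INTER_CUBIC)
cv2.imwrite('pics/c1.png',np.vstack([np.hstack([f(t,251,165,64,48),f(t,317,157,64,48)]),np.hstack([f(s,232,226,80,60),f(s,254,198,64,48)])]))
E
```

```text
(no output)
```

View pics/c1.png

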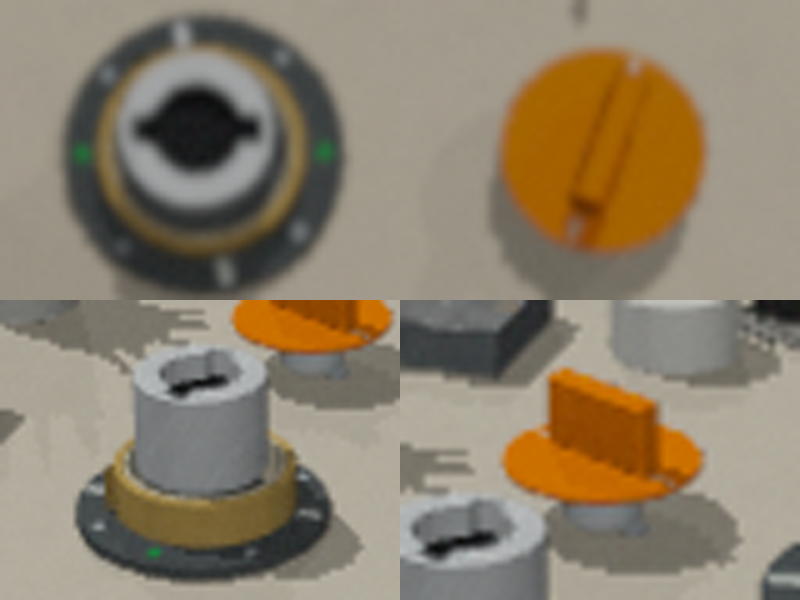

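The crops show the green dots at (83,153) and (325,152), the white bars at (181,35) and (225,271), and the cap ticks at (635,68) and (574,230). The rim ellipse in the side view is centred at about (201,375).

```bash
python3 - <<'E'
from h import *
np.set_printoptions(precision=4,suppress=True)
ct=camera('top');cs=camera('side')
T=lambda U,o,k:(np.array(U,float)+.5)/k-.5+np.array(o)
g=px2w(ct,T([[83,153],[325,152]],(219,141),6.25),.008); b=px2w(ct,T([[181,35],[225,271]],(219,141),6.25),.008)
an=lambda p,q:np.degrees(np.arctan2(*(p-q)[1::-1]))
print('hub',g.mean(0),b.mean(0),np.linalg.norm(g[0]-g[1]),np.linalg.norm(b[0]-b[1]),'x ang',an(g[0],g[1])-80,an(b[0],b[1]))
gs=px2w(cs,T([[154,251]],(192,196),5),.008);print('side green',gs,'vs',g)
tk=T([[235,68],[174,230]],(285,133),6.25);k=px2w(ct,tk,.032);d=px2w(ct,T([[203.5,149.5]],(285,133),6.25),.031)
print('cap',k.mean(0),d,an(k[0],k[1]),np.linalg.norm(k[0]-k[1]))
# side disc centre of cap: crop origin (222,174), 6.25
print('cap side',px2w(cs,T([[203,160]],(222,174),6.25),.032))
c=(g.mean(0)+b.mean(0))/2
for z in np.arange(.05,.09,.004):
    a=np.linspace(0,2*np.pi,73);P=np.c_[c[0]+.033*np.cos(a),c[1]+.033*np.sin(a),0*a+z]
    q=(w2px(cs,P)-[192,196]+.5)*5-.5;r=(w2px(ct,P)-[219,141]+.5)*6.25-.5
    print(round(z,3),'side',q.min(0),q.max(0),'top',r.min(0),r.max(0))
E
```

```text
hub [0.4927 0.0621 0.008 ] [0.4927 0.0626 0.008 ] 0.1086504777886804 0.10865359732202716 x ang 9.898824304354548 10.325505645932669
side green [[0.4917 0.12   0.008 ]] vs [[0.4928 0.1164 0.008 ]
 [0.4926 0.0078 0.008 ]]
cap [ 0.5123 -0.1211  0.032 ] [[ 0.5121 -0.1208  0.031 ]] -21.215542301497496 0.07732359783502218
cap side [[ 0.5078 -0.1096  0.032 ]]
0.05 side [135.4658  92.4638] [269.6659 153.6126] top [123.4174  63.3755] [275.6016 214.3231]
0.054 side [135.1646  85.4002] [269.5871 146.2517] top [122.7721  61.7571] [275.4673 213.2051]
0.058 side [134.8623  78.3138] [269.5079 138.8659] top [122.1224  60.1278] [275.3321 212.0796]
0.062 side [134.5589  71.2047] [269.4285 131.4549] top [121.4683  58.4875] [275.196  210.9464]
0.066 side [134.2544  64.0725] [269.3487 124.0186] top [120.8098  56.8362] [275.0589 209.8055]
0.07 side [133.9488  56.9173] [269.2686 116.557 ] top [120.1468  55.1736] [274.921  208.6569]
0.074 side [133.6421  49.7388] [269.1882 109.0698] top [119.4794  53.4998] [274.782  207.5003]
0.078 side [133.3343  42.537 ] [269.1075 101.557 ] top [118.8073  51.8145] [274.6422 206.3359]
0.082 side [133.0254  35.3118] [269.0265  94.0184] top [118.1306  50.1177] [274.5013 205.1633]
0.086 side [132.7154  28.063 ] [268.9451  86.4538] top [117.4493  48.4092] [274.3595 203.9827]
```

Emit:
send_rows(
  series=[
    [[0, 0, -9], [60, 72, 0], -1],
    [[0, 0, -18], [120, 144, 0], -1],
    [[0, 0, -27], [180, 216, 0], -1],
    [[0, 0, -36.4], [240, 289, -20], -1],
    [[0, 0, -36.4], [300, 361, -60], -1],
    [[0, 0, -36.4], [361.5, 434, -90], -1],
    [[0, 0, -36.4], [361.5, 434, -90], -1],
    [[0, 0, -36.4], [361.5, 434, -90], -1],
    [[0, 0, -36.4], [361.5, 434, -90], -1],
    [[0, 0, -36.4], [361.5, 434, -90], -1],
  ],
)

```text
time_s: 2.25
eef_pos: [0.5129, -0.1178, 0.1401]
eef_rot: [-0.0, 0.983, -0.182, -0.001]
wrist_force: [-0.4, -0.5, -0.4]
opening: 1.0
grasp_force: 0.0
```

```bash
python3 - <<'E'
from h import *
np.set_printoptions(precision=4,suppress=True)
s=telemetry.get_obs();print(s['time_s'],s['eef_pos'],s['eef_rot'],np.degrees(s['q']))
c=snap('side','s1.png');im=cv2.imread('pics/s1.png')
def crop(im,c,u,v,w,h,ptsl):
    k=800/w/2; o=(u-w//2,v-h//2)
    a=cv2.resize(im[v-h//2:v+h//2,u-w//2:u+w//2],(400,int(h*k)),interpolation=cv2.INTER_CUBIC)
    for P,col in ptsl:
        q=(w2px(c,P)-o+.5)*k-.5; cv2.polylines(a,[np.int32(q.round())],False,col,1,cv2.LINE_AA)
    return a
an=np.radians(-21.2);x=np.array([np.cos(an),np.sin(an),0]);y=np.array([-x[1],x[0],0]);C=np.array([.5123,-.121,0]);Z=np.array([0,0,1])
t=np.linspace(0,2*np.pi,60)
circ=lambda C,r,z:np.array([C+r*np.cos(a)*x+r*np.sin(a)*y+z*Z for a in t])
bar=lambda z:np.array([C+i*.03*x+j*.007*y+z*Z for i,j in((1,1),(1,-1),(-1,-1),(-1,1),(1,1))])
H=np.array([.4927,.0623,0])
L=[(circ(C,.046,.032),(255,0,0)),(bar(.066),(255,0,255)),(circ(C,.018,0),(0,255,0))]
M=[(circ(H,.064,.008),(255,0,0)),(circ(H,.046,.033),(0,0,255)),(circ(H,.033,.076),(255,0,255))]
cv2.imwrite('pics/c2.png',np.hstack([crop(im,c,254,198,64,90,L),crop(im,c,232,220,64,90,M)]))
E
```

```text
2.25 [ 0.5129 -0.1178  0.1401] [-0.0005  0.9833 -0.1822 -0.0008] [-25.8861  10.1276 103.6568   0.0304  66.3128  85.0926]
```

View pics/c2.png

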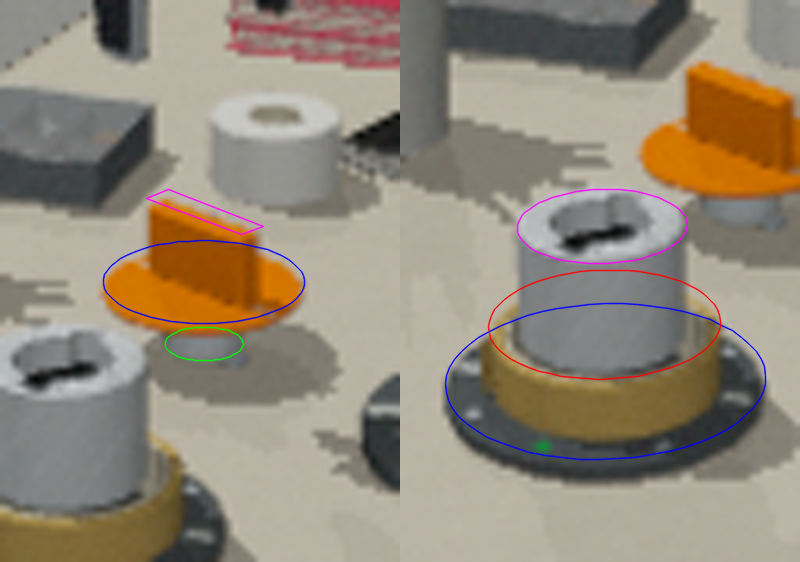

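The overlay fits the cap and hub to within about 2 mm. The rim stands at about 76–80 mm. I'll descend onto the cap's grip bar.

Emit:
send_rows(
  series=[
    [[0, 0, 0], [0, 0, -40], -1],
    [[0, 0, 0], [0, 0, -80], -1],
    [[0, 0, 0], [0, 0, -101], -1],
    [[0, 0, 0], [0, 0, -101], -1],
    [[0, 0, 0], [0, 0, -101], 1],
    [[0, 0, 0], [0, 0, -101], 1],
    [[0, 0, 0], [0, 0, -101], 1],
    [[0, 0, 0], [0, 0, -101], 1],
    [[0, 0, 0], [0, 0, -101], 1],
    [[0, 0, 0], [0, 0, -101], 1],
  ],
)

```text
time_s: 3.55
eef_pos: [0.5123, -0.121, 0.0407]
eef_rot: [0.0, 0.983, -0.184, 0.0]
wrist_force: [0.2, 0.1, 4.7]
opening: 0.152
grasp_force: 61.9
```

Emit:
send_rows(
  series=[
    [[0, 0, 0], [0, 0, 40], 1],
    [[0, 0, 0], [0, 0, 80], 1],
    [[0, 0, 10], [0, 20, 110], 1],
    [[0, 0, 20], [0, 50, 120], 1],
    [[0, 0, 30], [-5, 80, 120], 1],
    [[0, 0, 40], [-10, 110, 120], 1],
    [[0, 0, 50], [-15, 140, 120], 1],
    [[0, 0, 60], [-20, 170, 120], 1],
    [[0, 0, 70], [-20, 183, 120], 1],
    [[0, 0, 80], [-20, 183, 120], 1],
  ],
)

```text
time_s: 4.8
eef_pos: [0.4913, 0.0632, 0.1597]
eef_rot: [-0.0, 0.869, 0.494, -0.0]
wrist_force: [-0.3, 0.1, -0.9]
opening: 0.15
grasp_force: 61.1
```

Emit:
send_rows(
  series=[
    [[0, 0, 10], [0, 0, 0], 1],
    [[0, 0, 20], [0, 0, -10], 1],
    [[0, 0, 31.3], [0, 0, -20], 1],
    [[0, 0, 31.3], [0, 0, -20], 1],
    [[0, 0, 31.3], [0, 0, -20], 1],
    [[0, 0, 31.3], [0, 0, -20], 1],
  ],
)

```text
time_s: 5.55
eef_pos: [0.4923, 0.062, 0.1407]
eef_rot: [0.0, 0.707, 0.707, 0.0]
wrist_force: [1.0, 0.7, -0.9]
opening: 0.155
grasp_force: 61.1
```

```bash
python3 - <<'E'
from h import *
np.set_printoptions(precision=4,suppress=True)
s=telemetry.get_obs();print(s['time_s'],s['eef_pos'],s['eef_rot'],s['wrist_force'],s['torque'],np.degrees(s['q']))
p=np.array(s['eef_pos'])
def crop(im,c,u,v,w,h,ptsl):
    k=400/w; o=(u-w//2,v-h//2)
    a=cv2.resize(im[v-h//2:v+h//2,u-w//2:u+w//2],(400,int(h*k)),interpolation=cv2.INTER_CUBIC)
    for P,col in ptsl:
        q=(w2px(c,P)-o+.5)*k-.5; cv2.polylines(a,[np.int32(q.round())],False,col,1,cv2.LINE_AA)
    return a
t=np.linspace(0,2*np.pi,60)
circ=lambda x,y,r,z:np.c_[x+r*np.cos(t),y+r*np.sin(t),0*t+z]
out=[]
for n,u,v,h in(('side',232,206,110),('top',251,160,110)):
    c=snap(n,n+'2.png');im=cv2.imread('pics/'+n+'2.png');z0=p[2]-.0407
    L=[(circ(p[0],p[1],.046,z0+.028),(255,0,0)),(circ(p[0],p[1],.018,z0),(0,255,0)),(circ(.4927,.0623,.033,.077),(255,0,255)),(circ(.4927,.0623,.064,.008),(0,255,255))]
    out.append(crop(im,c,u,v,80,h,L))
cv2.imwrite('pics/c3.png',np.hstack(out))
E
```

```text
5.55 [0.4923 0.062  0.1407] [0.0003 0.7074 0.7068 0.0002] [ 1.0296  0.6689 -0.854 ] [-0.0485 -0.017  -0.0302] [ -6.5554   6.2694 107.9943  -0.0012  65.6937  -6.5123]
```

View pics/c3.png

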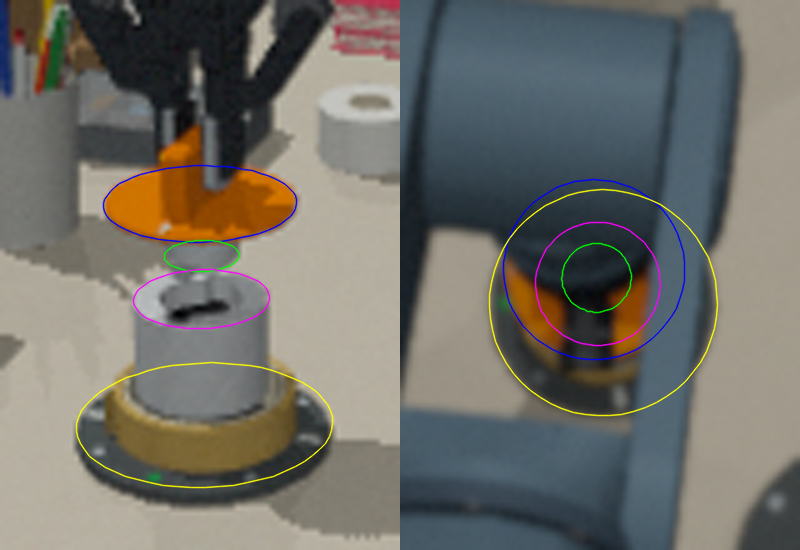

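The cap is centred over the hub: in the side view the disc centre is at (200,203) and the rim centre at (201,299). I'll go down carefully.

Emit:
send_rows(
  series=[
    [[0, 0, 0], [0.4, 0.3, -9], 1],
    [[0, 0, 0], [0.4, 0.3, -16], 1],
    [[0, 0, 0], [0.4, 0.3, -18], 1],
    [[0, 0, 0], [0.4, 0.3, -20], 1],
    [[0, 0, 0], [0.4, 0.3, -20], 1],
  ],
)

```text
time_s: 6.28
eef_pos: [0.4924, 0.0624, 0.1202]
eef_rot: [-0.0, 0.707, 0.708, -0.0]
wrist_force: [-0.2, 0.4, -1.6]
opening: 0.15
grasp_force: 61.1
```

Emit:
send_rows(
  series=[
    [[0, 0, 0], [0, 0, -1], 1],
    [[0, 0, 0], [0, 0, -2], 1],
    [[0, 0, 0], [0, 0, -2], 1],
  ],
)

```text
time_s: 6.65
eef_pos: [0.4924, 0.0624, 0.1183]
eef_rot: [0.0, 0.707, 0.708, 0.0]
wrist_force: [0.4, -0.0, -0.9]
opening: 0.151
grasp_force: 61.1
```

Emit:
send_rows(
  series=[
    [[0, 0, 0], [0, 0, -1], 1],
    [[0, 0, 0], [0, 0, -2], 1],
    [[0, 0, 0], [0, 0, -2], 1],
  ],
)

```text
time_s: 7.02
eef_pos: [0.4923, 0.0624, 0.1162]
eef_rot: [-0.0, 0.707, 0.708, -0.0]
wrist_force: [-0.1, 0.6, -1.9]
opening: 0.144
grasp_force: 61.1
```

Emit:
send_rows(
  series=[
    [[0, 0, 0], [0, 0, -1], 1],
    [[0, 0, 0], [0, 0, -2], 1],
    [[0, 0, 0], [0, 0, -2], 1],
  ],
)

```text
time_s: 7.4
eef_pos: [0.4924, 0.0623, 0.1142]
eef_rot: [-0.0, 0.707, 0.708, 0.0]
wrist_force: [0.5, 1.0, -0.4]
opening: 0.149
grasp_force: 61.1
```

Emit:
send_rows(
  series=[
    [[0, 0, 0], [0, 0, -1], 1],
    [[0, 0, 0], [0, 0, -2], 1],
    [[0, 0, 0], [0, 0, -2], 1],
  ],
)

```text
time_s: 7.78
eef_pos: [0.4923, 0.0624, 0.1121]
eef_rot: [-0.0, 0.707, 0.708, -0.0]
wrist_force: [-0.5, 0.1, -1.2]
opening: 0.148
grasp_force: 61.1
```

Emit:
send_rows(
  series=[
    [[0, 0, 0], [0, 0, -1], 1],
    [[0, 0, 0], [0, 0, -2], 1],
    [[0, 0, 0], [0, 0, -2], 1],
  ],
)

```text
time_s: 8.15
eef_pos: [0.4924, 0.0623, 0.1102]
eef_rot: [-0.0, 0.707, 0.708, -0.0]
wrist_force: [-0.0, 0.5, -0.8]
opening: 0.152
grasp_force: 61.1
```

Emit:
send_rows(
  series=[
    [[0, 0, 0], [0, 0, -1], 1],
    [[0, 0, 0], [0, 0, -2], 1],
    [[0, 0, 0], [0, 0, -2], 1],
  ],
)

```text
time_s: 8.52
eef_pos: [0.4924, 0.0623, 0.1082]
eef_rot: [-0.0, 0.707, 0.708, -0.0]
wrist_force: [-0.1, 0.7, -1.3]
opening: 0.15
grasp_force: 61.1
```

Emit:
send_rows(
  series=[
    [[0, 0, 0], [0, 0, -1], 1],
    [[0, 0, 0], [0, 0, -2], 1],
    [[0, 0, 0], [0, 0, -2], 1],
  ],
)

```text
time_s: 8.9
eef_pos: [0.4925, 0.0623, 0.1066]
eef_rot: [0.0, 0.707, 0.708, 0.0]
wrist_force: [-1.8, 0.5, 4.2]
opening: 0.152
grasp_force: 61.8
```

Emit:
send_rows(
  series=[
    [[0, 0, 0], [0, 0, -1], 1],
    [[0, 0, 0], [0, 0, -1], 1],
    [[0, 0, 0], [0, 0, -1], 1],
  ],
)

```text
time_s: 9.28
eef_pos: [0.4925, 0.0623, 0.1055]
eef_rot: [0.0, 0.707, 0.708, 0.0]
wrist_force: [-1.7, 0.0, 5.3]
opening: 0.151
grasp_force: 61.9
```

Emit:
send_rows(
  series=[
    [[0, 0, 0], [0, 0, -1], 1],
    [[0, 0, 0], [0, 0, -2], 1],
    [[0, 0, 0], [0, 0, -3], 1],
    [[0, 0, 0], [0, 0, -3], 1],
  ],
)

```text
time_s: 9.78
eef_pos: [0.4926, 0.0623, 0.1029]
eef_rot: [0.0, 0.707, 0.708, 0.0]
wrist_force: [-3.2, 0.3, 8.4]
opening: 0.153
grasp_force: 62.5
```

Emit:
send_rows(
  series=[
    [[0, 0, 0], [0, 0, -1], 1],
    [[0, 0, 0], [0, 0, -1.5], 1],
    [[0, 0, 0], [0, 0, -1.5], 1],
  ],
)

```text
time_s: 10.15
eef_pos: [0.4927, 0.0623, 0.1016]
eef_rot: [0.0, 0.707, 0.708, 0.0]
wrist_force: [-4.6, 1.3, 10.8]
opening: 0.151
grasp_force: 62.8
```

Emit:
send_rows(
  series=[
    [[0, 0, 0], [-0.5, 0, 0], 1],
    [[0, 0, 0], [-1, 0, -0.4], 1],
    [[0, 0, 0], [-1, 0, -0.4], 1],
    [[0, 0, 0], [-1, 0, -0.4], 1],
  ],
)

```text
time_s: 10.65
eef_pos: [0.4925, 0.0623, 0.1017]
eef_rot: [0.001, 0.707, 0.708, 0.001]
wrist_force: [-2.4, 0.4, 10.9]
opening: 0.149
grasp_force: 62.9
```

Emit:
send_rows(
  series=[
    [[0, 0, 0], [-0.5, 0, -0.5], 1],
    [[0, 0, 0], [-0.5, 0, -0.8], 1],
    [[0, 0, 0], [-0.5, 0, -0.8], 1],
  ],
)

```text
time_s: 11.02
eef_pos: [0.4924, 0.0623, 0.1011]
eef_rot: [0.001, 0.707, 0.708, 0.001]
wrist_force: [-1.1, 1.4, 11.3]
opening: 0.149
grasp_force: 63.0
```

Emit:
send_rows(
  series=[
    [[0, 0, -4], [0, 0, -0.3], 1],
    [[0, 0, -8], [0, 0, -0.3], 1],
    [[0, 0, -12], [0, 0, -0.3], 1],
    [[0, 0, -12], [0, 0, -0.3], 1],
  ],
)

```text
time_s: 11.52
eef_pos: [0.493, 0.0621, 0.1011]
eef_rot: [0.002, 0.777, 0.629, 0.002]
wrist_force: [-0.3, 0.2, 11.3]
opening: 0.148
grasp_force: 62.9
```

```bash
python3 -c "
from h import *
s=telemetry.get_obs();print(s['eef_rot'],s['eef_pos'],s['torque'],s['wrist_force'])"
```

```text
[0.0016373  0.77704128 0.62944527 0.00168032] [0.49303531 0.06211593 0.10108131] [ 0.12192138  0.09221994 -0.07240366] [-0.25476132  0.18204067 11.31253827]
```

Emit:
send_rows(
  series=[
    [[0, 0, -6], [0, 0, 0], 1],
    [[0, 0, -12], [0, 0, 0], 1],
    [[0, 0, -18], [0, 0, 0], 1],
    [[0, 0, -24], [0, 0, 0], 1],
    [[0, 0, -30], [0, 0, 0], 1],
    [[0, 0, -36], [0, 0, 0], 1],
    [[0, 0, -42], [0, 0, 0], 1],
    [[0, 0, -42], [0, 0, 0], 1],
  ],
)

```text
time_s: 12.52
eef_pos: [0.4931, 0.0619, 0.1011]
eef_rot: [0.001, 0.951, 0.309, 0.002]
wrist_force: [-0.5, -0.3, 11.5]
opening: 0.154
grasp_force: 62.9
```

Emit:
send_rows(
  series=[
    [[0, 0, -5], [0, 0, 0], 1],
    [[0, 0, -10], [0, 0, 0], 1],
    [[0, 0, -15], [0, 0, 0], 1],
    [[0, 0, -19], [0, 0, 0], 1],
    [[0, 0, -22], [0, 0, 0], 1],
    [[0, 0, -22], [0, 0, 0], 1],
  ],
)

```text
time_s: 13.28
eef_pos: [0.4931, 0.0619, 0.1011]
eef_rot: [0.001, 0.993, 0.122, 0.002]
wrist_force: [-0.4, 0.1, 11.7]
opening: 0.15
grasp_force: 62.9
```

```bash
cat > st.py <<'E'
from h import *
s=telemetry.get_obs();r=s['eef_rot'];print('lug',2*np.degrees(np.arctan2(r[2],r[1])),np.round(s['eef_pos'],4),np.round(s['torque'],2),np.round(s['wrist_force'],1),s['opening'],s['time_s'])
E
python3 st.py
```

```text
lug 14.033195415877625 [0.4931 0.0619 0.1011] [-0.07  0.03 -0.07] [-0.4  0.1 11.7] 0.15032637337162294 13.275
```

Emit:
send_rows(
  series=[
    [[0, 0, -1.5], [0, 0, 0], 1],
    [[0, 0, -3], [0, 0, 0], 1],
    [[0, 0, -3.5], [0, 0, 0], 1],
    [[0, 0, -3.5], [0, 0, 0], 1],
  ],
)

```text
time_s: 13.78
eef_pos: [0.4931, 0.0619, 0.1011]
eef_rot: [0.001, 0.996, 0.092, 0.002]
wrist_force: [0.2, 0.4, 10.6]
opening: 0.15
grasp_force: 62.9
```

```bash
python3 st.py
```

```text
lug 10.573835159200852 [0.4931 0.0619 0.1011] [-0.09  0.12  0.03] [ 0.2  0.4 10.6] 0.14962920501877916 13.775
```

Emit:
send_rows(
  series=[
    [[0, 0, 0], [0, 0, 0.7], 1],
    [[0, 0, 0], [0, 0, 1.4], 1],
    [[0, 0, 0], [0, 0, 2], 1],
    [[0, 0, 0], [0, 0, 2], 1],
  ],
)

```text
time_s: 14.28
eef_pos: [0.493, 0.0619, 0.1029]
eef_rot: [0.001, 0.996, 0.092, 0.002]
wrist_force: [0.4, -0.3, 7.7]
opening: 0.149
grasp_force: 62.6
```

```bash
python3 st.py
```

```text
lug 10.576175832891096 [0.493  0.0619 0.1029] [-0.07 -0.09 -0.02] [ 0.4 -0.3  7.7] 0.14947852078931445 14.275
```

Emit:
send_rows(
  series=[
    [[0, 0, 0], [0, 0, 0.6], 1],
    [[0, 0, 0], [0, 0, 1.2], 1],
    [[0, 0, 0], [0, 0, 1.2], 1],
  ],
)

```text
time_s: 14.65
eef_pos: [0.493, 0.0619, 0.1039]
eef_rot: [0.001, 0.996, 0.092, 0.002]
wrist_force: [2.6, -0.4, 7.4]
opening: 0.149
grasp_force: 62.4
```

```bash
python3 st.py
```

```text
lug 10.573119625308589 [0.493  0.0619 0.1039] [-0.17 -0.19  0.03] [ 2.6 -0.4  7.4] 0.14941890114293888 14.65
```

Emit:
send_rows(
  series=[
    [[0, 0, 0], [0, 0, 0.8], 1],
    [[0, 0, 0], [0, 0, 0.8], 1],
  ],
)

```text
time_s: 14.9
eef_pos: [0.4929, 0.0619, 0.1046]
eef_rot: [0.001, 0.996, 0.092, 0.002]
wrist_force: [1.4, -0.6, 6.7]
opening: 0.151
grasp_force: 62.3
```

```bash
python3 st.py
```

```text
lug 10.570945900880503 [0.4929 0.0619 0.1046] [-0.07 -0.23  0.06] [ 1.4 -0.6  6.7] 0.15113627129605825 14.9
```

Emit:
send_rows(
  series=[
    [[0, 0, 0], [0, 0, 0], -1],
    [[0, 0, 0], [0, 0, 0], -1],
    [[0, 0, 0], [0, 0, 0], -1],
    [[0, 0, 0], [0, 0, 0], -1],
    [[0, 0, 0], [0, 0, 0], -1],
    [[0, 0, 0], [0, 0, 0], -1],
  ],
)

```text
time_s: 15.65
eef_pos: [0.4909, 0.0623, 0.1033]
eef_rot: [-0.0, 0.996, 0.092, -0.0]
wrist_force: [-0.2, -0.4, 0.2]
opening: 1.0
grasp_force: 0.0
```

Emit:
send_rows(
  series=[
    [[0, 0, 0], [0, 0, 15], -1],
    [[0, 0, 0], [0, 0, 50], -1],
    [[0, 0, 0], [0, 0, 100], -1],
    [[0, 0, 0], [0, -50, 120], -1],
    [[0, 0, 0], [-30, -100, 120], -1],
    [[0, 0, 0], [-60, -150, 120], -1],
    [[0, 0, 0], [-90, -200, 120], -1],
    [[0, 0, 0], [-120, -250, 120], -1],
    [[0, 0, 0], [-120, -300, 120], -1],
    [[0, 0, 0], [-120, -300, 120], -1],
  ],
)

```text
time_s: 16.9
eef_pos: [0.3706, -0.2408, 0.2247]
eef_rot: [0.001, 0.996, 0.09, 0.001]
wrist_force: [0.0, 0.9, -0.0]
opening: 1.001
grasp_force: 0.0
```

```bash
python3 st.py; python3 - <<'E'
from h import *
snap('top','t9.png');snap('side','s9.png')
t=cv2.imread('pics/t9.png');s=cv2.imread('pics/s9.png')
f=lambda im,u,v:cv2.resize(im[v-40:v+40,u-27:u+26],(400,600),interpolation=cv2.INTER_CUBIC)
cv2.imwrite('pics/c9.png',np.hstack([f(t,251,165),f(s,232,210)]))
E
```

```text
lug 10.301663178686404 [ 0.3706 -0.2408  0.2247] [-0.03  0.01  0.04] [ 0.   0.9 -0. ] 1.000789895432927 16.9
```

View pics/c9.png

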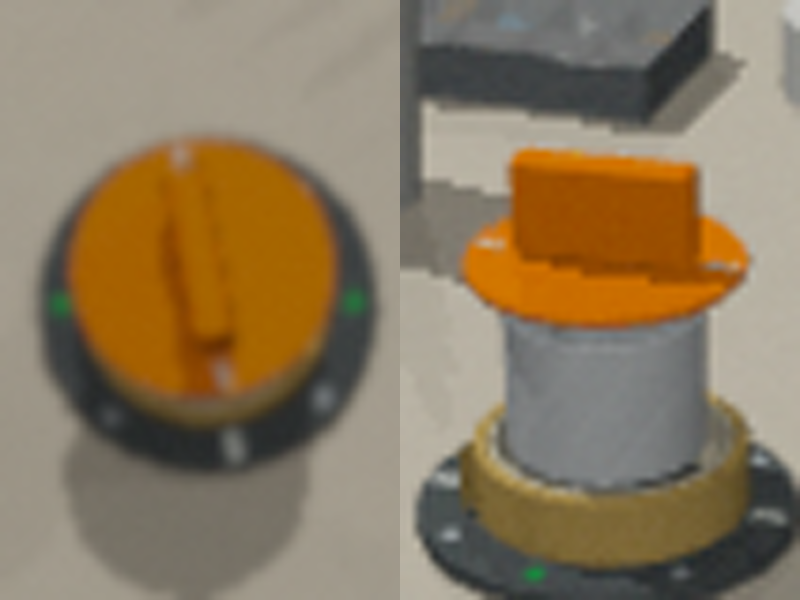

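The cap is seated level. Its ticks at (181,155) and (222,372) line up with the white bar at (233,445).

```bash
python3 -c "
from bench import ctrl
print(ctrl.hand_in())"
```

```text
the job is handed in; nothing more can be done
None
```

I closed the hub with the left-most orange cap and handed the job in at about 17 s. The cap is locked with its grip bar in line with the white bars, and the gripper has let go; the push on the hub read about 13 N at most.

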